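Swing the magnifier off the plate and point out the colony and the fresh plate

ROBOT

A 6-joint arm with a two-finger parallel gripper is mounted at the origin on a cart in front of the work surface, level with it; the furniture and walls round the work are solid. World frame = base frame: x ahead of the robot, y to its left, z up, the work surface at z = 0. Lengths are in mm, angles in degrees, forces in N, time in s.
With the tool pointing down it reaches from about 375 to 900 mm from the base axis. Payload 3.1 kg.
Tool frame: the origin (TCP) lies between the finger pads; the fingertips stand 22 mm ahead of it and the grasp point (between the pads) lies 3 mm ahead of it; z points along the fingers, y is the direction in which the jaws open and shut (so a half turn about z gives the same grasp; the last joint's range is limited). The gripper opens to 85 mm and grips with 20 to 120 N. Pads are 22 mm wide; open, the fingers measure 114 mm over their backs; the gripper's body (76 mm by 85 mm) begins 54 mm behind the grasp point. The pads swing forward as they close: fully open they stand 13 mm farther back than shut.
Start: joints at [-78.638, 30.224, 82.088, -0, 67.689, -10.227], TCP at [229.988, -581.122, 225.01] pointing down, gripper open.
Joint ranges: [-176.69, 176.69], [-43.24, 126.21], [12.49, 139.97], [-82, 262], [0, 151.66], [-163.58, 163.58]. Speed limits (degrees/s): [159.86, 159.86, 180, 180, 180, 180].

INTERFACE

Orientations are given as [roll, pitch, yaw] about the fixed x, y, z axes, in that order (R = Rz(yaw) Ry(pitch) Rx(roll)).
In Python, from workcell import move_pose, move_l, move_joints, grip, sleep, solve_ik, snapshot, camera_info, IKError, sign_off, search_frame, get_time_s, get_joint_positions, get_qvel, get_joint_efforts, get_ee_pos, get_tool_rot, get_wrist_force, get_moment, get_finger_gap gives the robot as it stands. Calls block until the motion is done:
- move_pose(position, orientation): joint-space move of the TCP to a pose.
- move_l(position, attitude=None, vel=150, until_force=None): straight line of the TCP; attitude=None keeps the orientation; vel is the mean speed in mm/s. With until_force (N) it stops when the force on the tool has changed by that much, and returns True; else False.
- move_joints(angles): joint-space move.
- grip(opening, force=None): opening from 0.0 (shut) to 1.0 (fully open); force is the grip in N (None keeps the last); returns when the fingers have stopped.
- sleep(seconds).
- solve_ik(position, orientation): joint angles nearest the present ones, or None.
- snapshot(name): name is "scene" or "top"; returns the picture (480x640x3 uint8, red, green, blue); there is no depth.
- camera_info(name): a dict with "fx", "fy", "cx", "cy" (pixels), "origin" and "orientation" of the camera in the world. Camera axes: x right, y down, z forward; pixel columns grow to the right and rows downward; lengths in mm; the calibration is good to about 2 mm. A picture is of the moment at which its call begins. camera_info takes no time and is no camera call.
A pose or a line that the arm cannot do raises IKError and nothing moves.
- sign_off(): hands the job in, once; it reports no verdict.
Trained networks look in the newest picture that a camera, given by its name, has taken for a name from the list of things; names that differ only in an ending like _2 or _b are one class to them, and where a whole thing is asked for, a point or a joint stands for the part that bears it (a point fixed in the world has none). Each returns a list of dicts, best first, with "p" (0 to 1); they miss things now and then, are a little off and sometimes report something else, mostly with a low value. They report only what shows in the picture. A call takes as long as a camera call.
- search_frame(camera, target): "extent" ([left, top, right, bottom] in pixels, round what is visible of it).
Readings, each from a call of its own:
- get_time_s(): time.
- get_joint_positions(): joint angles.
- get_qvel(): joint speeds.
- get_joint_efforts(): joint torques, N m.
- get_ee_pos(): TCP position.
- get_tool_rot(): TCP orientation.
- get_wrist_force(): force on the tool from outside, world axes, zero at the start.
- get_moment(): the same for the moment, N m.
- get_finger_gap(): opening from 0.0 (shut) to 1.0 (fully open).
Only numpy, scipy, OpenCV 4.12 (cv2) and the standard library are available. Lean on these libraries where they do the work, as an engineer would, in place of code of your own. Each camera call takes 0.05 s, during which the arm holds its last target. There are 200 camera calls.

TASK

A colleague is about to subculture from the plate that lies under the bench magnifier. With the fingertips push the lens round on its post, gently and without shifting the stand, until it is well clear of that plate; then, pointing straight down from just above (a finger's breadth or two) without touching, point at the colony ringed in red for about two seconds, and after that in the same way at the middle of the fresh plate (the single dark red one with no lines drawn on it) for about two seconds. Leave every plate and all other things on the bench where they lie, grasp and lift nothing, and leave the lens clear of both plates.

Things in the scene. Friction and masses are not known exactly. Their poses are not given: they have to be found in the camera images.
- magnifier_stand: Stand of the bench magnifier: round grey weighted foot (diameter 120 mm, 22 mm high) with an upright steel post (diameter 16 mm). It stands loose on the bench, about 2 kg. Origin: centre of the underside, on the post axis; z up; its -x axis points roughly from the post towards the robot. Nothing of the magnifier is higher than 215 mm above the bench.
- lens_arm (a joint): Swing arm of the magnifier, turning about the vertical post axis with light friction (a push of about half a newton at the lens moves it; it stays where it is left). 0: the arm points along the stand's -x axis (towards the robot); growing values swing the lens clockwise seen from above, from the robot's view to the left (towards +y). Stops at -0.25 and 1.45 rad. It starts near 0, with the lens above the plate that has been read.
- lens_centre (a point): Centre of the lens: a clear round glass in a white round frame of outer diameter 112 mm, 18 mm thick, lying level, its mid-plane (this point) 200 mm above the bench. It is solid: fingers cannot pass through it.
- lens_pivot (a point): Point on the post axis at the height of the lens's mid-plane (200 mm), in a black hub of 30 mm diameter; the lens centre travels round it at a radius of 170 mm. An arm bar of 11 mm diameter joins hub and frame.
- read_plate: The plate that has been read: closed white culture dish with golden colonies on it, diameter 92 mm, 15 mm high, lying loose (22 g) on the bench, at the start under the lens. Origin: centre of the underside.
- red_ring (a point): The colony to point at: a golden spot of 6 mm ringed in red ink (ring diameter 15 mm) on the upper face of the read plate, 15 mm above the bench, 23 mm from the plate's middle.
- black_ring (a point): Another colony on the same plate, ringed in black ink (ring diameter 15 mm), about 46 mm from the red ring; not the one to point at.
- fresh_plate: The fresh plate: closed culture dish with a plain dark red face and no lines, diameter 92 mm, 15 mm high, loose (22 g). It lies singly, to the right of the magnifier. Origin: centre of the underside.
- pink_plate: Culture dish with a pink face divided by six black lines, diameter 92 mm, 15 mm high, loose. Origin: centre of the underside.
- white_plate: Culture dish with a white face divided by six black lines, diameter 92 mm, 15 mm high, loose. Origin: centre of the underside.
- plate_stack: Taped stack of three culture dishes with a cream top, diameter 95 mm, 45 mm high, loose. Origin: centre of the underside.
- loop: Inoculating loop, a thin rod 199 mm long and 9 mm thick, lying on the bench near the front edge, loose. Origin: under its middle; it lies along its own y.
- tweezers: Steel forceps, 133 mm long, 16 mm wide, 10 mm high, lying on the bench near the front edge, loose. Origin: under the middle; along its own y.
- red_marker: Red and white felt marker, 120 mm long, 12 mm high, lying at the right beside the ledger, loose. Origin: under its middle; along its own y.
- black_marker: Black felt marker, 138 mm long, 13 mm high, lying near the front edge, loose. Origin: under its middle; along its own y.
- burner: Round glass spirit lamp with a cap, diameter 72 mm, 102 mm high, standing loose at the left. Origin: centre of the underside.

How it is judged:
By the outcome, as a careful person would: the job done as asked, in the order asked, and still so for the second after the job is handed in, with the robot touching nothing.
It also fails if it takes over 70 s, if anything falls off the work surface, if the arm or the gripper's body presses on something with over 40 N, if the wrist force passes 120 N, or if a joint passes its speed limit or range.

## Working session

There is one attempt and no reset: what is moved stays moved. The work goes in short steps, each a Python script; the robot and the scene stay as the last script left them, time stands still between calls to the robot, and variables do not carry over. Pictures are saved under pics/ and viewed, about 8 in all and at most 12, crops included, and the job is handed in when it is done.

```bash
mkdir -p pics
cat > h.py <<'E'
from workcell import *
import numpy as np, cv2
from scipy.spatial.transform import Rotation as R
def cam(n):
    c=camera_info(n); o=np.array(c["origin"],float); q=np.array(c["orientation"],float)
    M=q if q.shape==(3,3) else R.from_euler('xyz',q,degrees=True).as_matrix()
    return c,o,M
def ray(n,u,v,z):
    c,o,M=cam(n); d=M@np.array([(u-c["cx"])/c["fx"],(v-c["cy"])/c["fy"],1]); return o+d*(z-o[2])/d[2]
def proj(n,p):
    c,o,M=cam(n); k=M.T@(np.array(p,float)-o); return k[0]/k[2]*c["fx"]+c["cx"],k[1]/k[2]*c["fy"]+c["cy"]
E
python3 - <<'E'
from h import *
np.set_printoptions(precision=1,suppress=True)
H=dict(lens_centre=200,magnifier_stand=0,read_plate=15,red_ring=15,black_ring=15,fresh_plate=15,pink_plate=15,white_plate=15,plate_stack=45,burner=100,lens_pivot=200)
for n in("scene","top"):
    print(n,camera_info(n))
    im=snapshot(n); cv2.imwrite(f"pics/{n}0.png",im[:,:,::-1])
    for t,z in H.items():
        for r in search_frame(n,t)[:2]:
            e=r["extent"]; print(t,round(r["p"],2),np.array(e),ray(n,(e[0]+e[2])/2,(e[1]+e[3])/2,z)[:2])
print(get_time_s())
E
```

```text
scene {'fx': 436.7371679506592, 'fy': 436.7371679506592, 'cx': 318.1207841553105, 'cy': 236.16657099403372, 'origin': array([ -45.8, -707.9,  567. ]), 'orientation': array([-117.2,    0.9,  -38.8])}
lens_centre 0.85 [260.4 167.3 342.1 210.7] [518.4  67.4]
magnifier_stand 0.69 [256.6 173.8 360.5 259.5] [699.6 283. ]
magnifier_stand 0.68 [276.7 316.6 331.9 342.6] [ 360.3 -142.9]
read_plate 0.98 [264.2 258.8 303.3 284.7] [441.2  44.7]
red_ring 0.71 [265.7 262.3 304.3 280.9] [443.9  43.3]
black_ring 0.97 [261.4 258.3 302.8 286.5] [436.5  44.8]
fresh_plate 0.69 [373.  340.5 417.  382.5] [ 420.  -330.4]
pink_plate 0.93 [334.5 289.3 381.2 319.4] [ 486.6 -164.7]
white_plate 0.81 [399.8 283.7 441.  310.2] [ 608.5 -232. ]
plate_stack 0.57 [370.2 242.1 409.5 276.6] [ 638.1 -112.9]
burner 0.66 [217.9 199.8 244.1 240. ] [406.3 221.7]
lens_pivot 0.88 [259.4 170.6 346.4 212.4] [511.7  52.1]
top {'fx': 515.1967967955986, 'fy': 515.1967967955986, 'cx': 325.58874854691084, 'cy': 244.8693670115128, 'origin': array([ 357.7,  -77.9, 1328.6]), 'orientation': array([-172.2,    3. ,  -90.5])}
lens_centre 0.7 [266.2 182.7 320.1 297.7] [524.6  52.6]
lens_centre 0.48 [266.1 179.  316.7 293.7] [533.3  56.5]
magnifier_stand 0.76 [268.3 181.8 315.7 294. ] [560.3  78.7]
read_plate 0.61 [297.7 282.6 314.9 295.1] [425.8  40.3]
red_ring 0.65 [297.7 282.7 314.4 297.9] [422.2  41. ]
fresh_plate 0.71 [267.2 182.  318.8 297.5] [553.1  74.3]
fresh_plate 0.69 [428.3 263.9 471.6 300.7] [ 438.  -322.9]
pink_plate 0.62 [265.1 180.5 318.9 291.7] [562.7  76.9]
pink_plate 0.61 [363.9 242.4 401.1 279.1] [ 495.1 -155. ]
white_plate 0.87 [392.1 199.1 428.9 233.3] [ 609.2 -229.6]
plate_stack 0.63 [336.  172.6 373.  213.6] [666.  -86.5]
plate_stack 0.18 [198.1 309.6 243.5 337.9] [340.  251.8]
burner 0.9 [171.1 262.8 205.9 285.6] [460.3 319.2]
lens_pivot 0.62 [265.2 181.6 320.1 297.2] [526.4  53.7]
lens_pivot 0.28 [266.9 179.8 318.4 295.3] [530.5  53.7]
1.2
```

View pics/scene0.png

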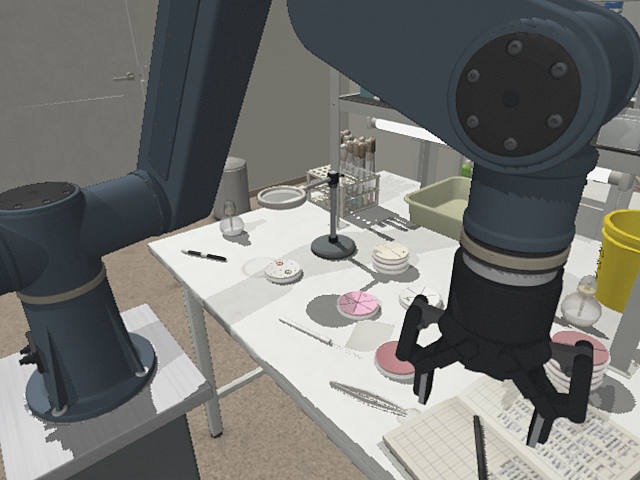

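View pics/top0.png

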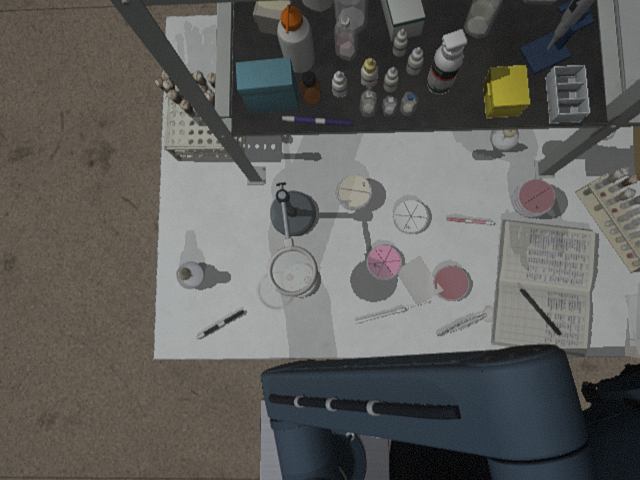

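The scene picture shows the lens near (283,196), the read plate at (283,271) and the fresh plate at (395,358). In the top picture the lens is at (293,271), hub (283,196), fresh plate (451,282). I'll zoom in to measure.

Run:
```python
import cv2,numpy as np
s=cv2.imread("pics/scene0.png");t=cv2.imread("pics/top0.png")
a=cv2.resize(s[160:300,230:430],None,fx=4,fy=4,interpolation=cv2.INTER_CUBIC)
b=cv2.resize(t[170:320,240:440],None,fx=4,fy=4,interpolation=cv2.INTER_CUBIC)
cv2.imwrite("pics/c1.png",a);cv2.imwrite("pics/c2.png",b)
```

```text
(no output)
```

View pics/c1.png

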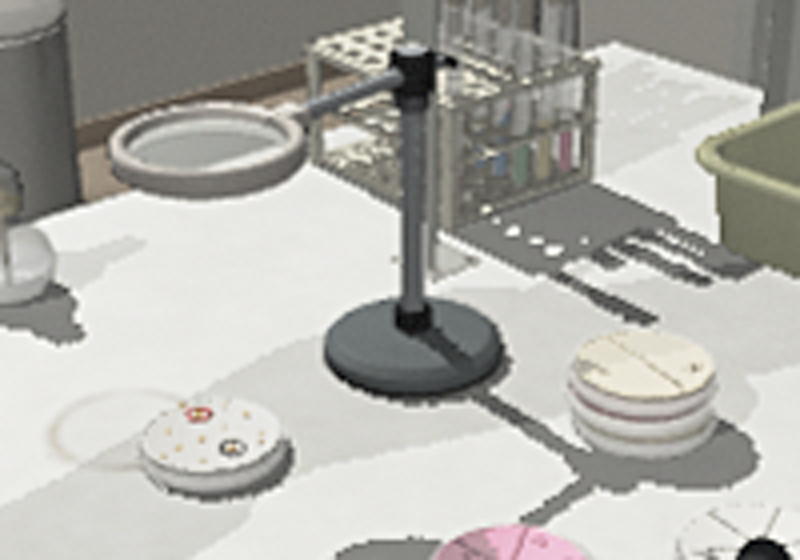

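View pics/c2.png

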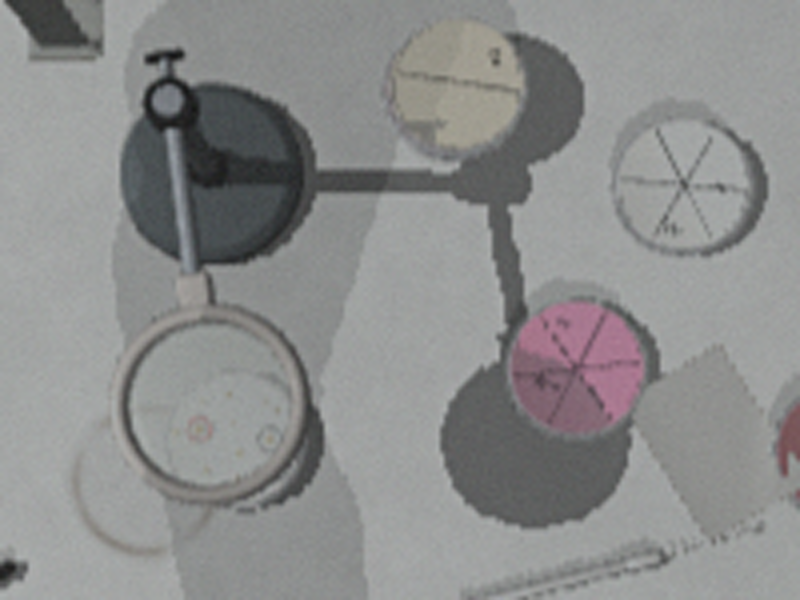

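The close-ups show the red ring at scene pixel (280,263) and top (290,277). In the top picture the lens centre is at (292.5,270.8), the hub at (282.5,195.5) and the foot at about (292.5,213).

Run:
```python
from h import *
np.set_printoptions(precision=1,suppress=True)
for l,n,u,v,z in[("lens","top",292.5,270.75,205),("hub","top",282.5,195.5,213),("foot","top",292.5,213,22),("lensS","scene",282,195.5,205),("hubS","scene",333,172,213),("footS","scene",333.5,244.5,22),("red","top",290.25,277.25,15),("redS","scene",280,263.25,15),("blk","top",307.5,279.5,15),("blkS","scene",288,271.75,15),("freshT","top",451,281.5,15),("pinkT","top",384.5,261.5,15),("pinkS","scene",358,303,15)]:
    print(l,ray(n,u,v,z))
```

```text
lens [456.   53.5 205. ]
hub [623.7  74.8 213. ]
foot [622.2  74.8  22. ]
lensS [454.3  53.  205. ]
hubS [628.2  81.9 213. ]
footS [612.9  62.1  22. ]
red [456.   81.5  15. ]
redS [456.9  83.6  15. ]
blk [449.7  37.1  15. ]
blkS [449.   38.1  15. ]
freshT [ 440.  -325.6   15. ]
pinkT [ 493.1 -160.1   15. ]
pinkS [ 490.2 -161.4   15. ]
```

Run:
```python
from h import *
np.set_printoptions(precision=1,suppress=True)
print(get_tool_rot()); grip(0.0)
P=np.array([623,75]); A=[180,0,90]
xy=lambda f:[P[0]-182*np.cos(f),P[1]+182*np.sin(f)]
j=[solve_ik([*xy(f),204],[180,0,y]) for y in(90,-90) for f in(-.66,.7)]; print(*j)
A=[180,0,90] if abs(j[0][5])<abs(j[2][5]) else [180,0,-90]
move_pose([*xy(-.66),300],A); print(A,get_ee_pos(),get_time_s())
move_l([*xy(-.66),204]); print(get_wrist_force())
for f in np.linspace(-.66,.70,12)[1:]:
    hit=move_l([*xy(f),204],vel=60,until_force=4); print(round(f,2),hit,get_wrist_force())
    if hit: break
print(get_time_s(),get_ee_pos())
cv2.imwrite("pics/top1.png",snapshot("top")[:,:,::-1]);s=snapshot("scene");cv2.imwrite("pics/scene1.png",s[:,:,::-1])
```

```text
[-180.     0.    21.6]
[-17.7  20.9 103.7  -0.   55.4 -17.7] [ 9.4 23.8 98.3 -0.  57.9  9.4] [-17.7  20.9 103.7  -0.   55.4 162.3] None
[180, 0, 90] [479.5 -37.4 299.9] 4.125
[ 0.  -0.   0.6]
-0.54 False [ 0.3  1.  -0.2]
-0.41 False [ 0.8 -1.2  0.6]
-0.29 False [-0.8 -0.3 -0.5]
-0.17 False [-0.4  0.8  0. ]
-0.04 False [ 0.  -0.6 -0.6]
0.08 False [ 0.6  0.2 -1.1]
0.21 False [-0.5 -0.   0.4]
0.33 False [-0.3  0.  -0.5]
0.45 False [ 0.5 -0.   0.4]
0.58 False [-0.3  0.   0.2]
0.7 False [ 0.4 -0.4 -0.2]
10.6917 [483.8 192.4 203.9]
```

View pics/scene1.png

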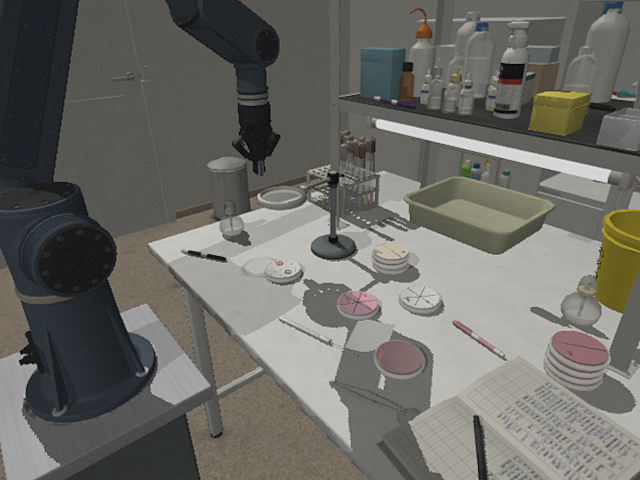

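The arm is past the lens (fingertips at about (260,172)), but the lens still looks to be at (283,197). I'll check the top view and the projections.

Run:
```python
from h import *
for p in([484,192,182],[456,53,200],[546,226,200]): print(p,proj("scene",p),proj("top",p))
print(get_finger_gap(),get_tool_rot(),get_ee_pos())
t=cv2.imread("pics/top1.png"); cv2.imwrite("pics/c3.png",cv2.resize(t[170:350,180:400],None,fx=3,fy=3))
```

```text
[484, 192, 182] (np.float64(260.78234296136316), np.float64(185.52364761473632)) (np.float64(232.7293554555559), np.float64(260.11912503672994))
[456, 53, 200] (np.float64(282.73356628615636), np.float64(197.3964155052981)) (np.float64(292.97741778314537), np.float64(270.94634170570646))
[546, 226, 200] (np.float64(273.46738284379643), np.float64(170.10121273540307)) (np.float64(216.3330509564666), np.float64(232.05042065778574))
0.00011546189854593718 [-1.79964761e+02  1.21740180e-02  9.00081354e+01] [483.48622031 192.19228267 203.85767987]
```

View pics/c3.png

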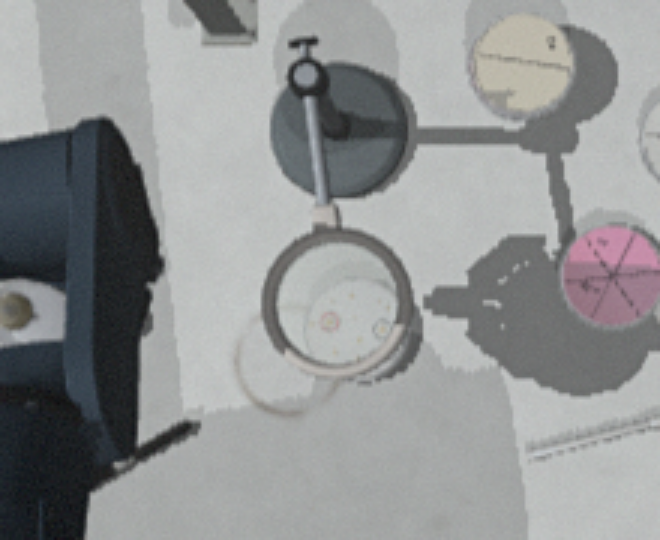

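The lens hasn't moved: the fingers passed over it with no contact force. In the scene picture the tips sit about 12 px higher than my projection, so I'll measure their real height.

Run:
```python
import cv2
s=cv2.imread("pics/scene1.png"); cv2.imwrite("pics/c4.png",cv2.resize(s[80:220,215:315],None,fx=4,fy=4,interpolation=cv2.INTER_CUBIC))
```

```text
(no output)
```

View pics/c4.png

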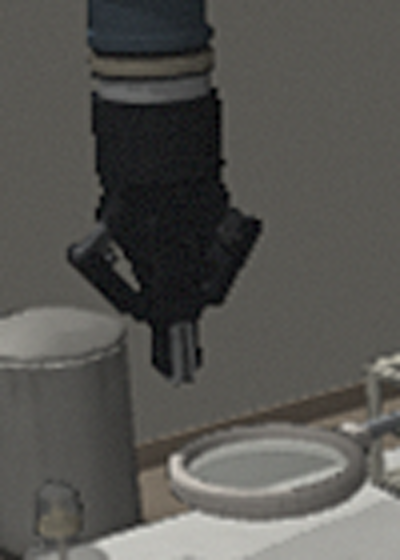

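Run:
```python
from h import *
from scipy.optimize import least_squares
np.set_printoptions(precision=1,suppress=True)
for z in(200,210,220): print(z,proj("scene",[484,192,z]))
for z in(203,216,230,244):
  for s in(-1,1): print(z,s,*[np.round(proj("scene",[230+s*.368*w,-581-s*.93*w,z])) for w in(42,57)])
# gripper axis points: flange ring etc
s=cv2.imread("pics/scene0.png"); cv2.imwrite("pics/c5.png",cv2.resize(s[280:480,360:620],None,fx=3,fy=3))
print(get_joint_positions())
```

```text
200 (np.float64(260.230749844004), np.float64(178.7141238879983))
210 (np.float64(259.92069445516563), np.float64(174.88643013974104))
220 (np.float64(259.60801557981097), np.float64(171.0263489429865))
203 -1 [426. 430.] [411. 424.]
203 1 [519. 469.] [537. 477.]
216 -1 [427. 421.] [412. 414.]
216 1 [521. 459.] [540. 467.]
230 -1 [429. 410.] [413. 404.]
230 1 [525. 449.] [544. 456.]
244 -1 [430. 400.] [415. 394.]
244 1 [528. 438.] [547. 445.]
[ 9.4 23.8 98.3 -0.  57.9  9.4]
```

View pics/c5.png

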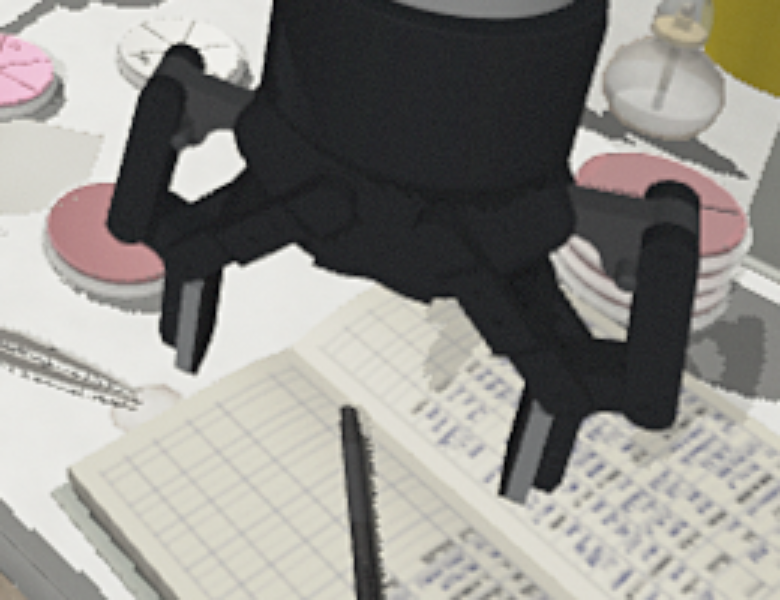

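Run:
```python
from h import *
np.set_printoptions(precision=3,suppress=True)
L=ray("top",373.75,280,0); d=(np.array([456,53])-L[:2])/200
T=ray("top",180+425/3,170+300/3,0)
print(L,d,T)
for z in(182,200,210): print(z,T[:2]+d*z)
```

```text
[ 447.243 -132.336    0.   ] [0.044 0.927] [474.861   1.525   0.   ]
182 [482.829 170.181]
200 [483.617 186.861]
210 [484.055 196.128]
```

Scene view, shadow and start picture all agree: the tips' xy is right, but they end about 5 mm above the reported TCP height instead of 22 mm below it. I'll redo the push about 26 mm lower.

```bash
cat > push.py <<'E'
from h import *
np.set_printoptions(precision=1,suppress=True)
P=np.array([623,75]); A=[180,0,90]; Z=178
xy=lambda f:[P[0]-182*np.cos(f),P[1]+182*np.sin(f)]
p=get_ee_pos(); move_l([p[0],p[1],270]); move_pose([*xy(-.66),270],A)
move_l([*xy(-.66),Z]); print(get_wrist_force())
for f in np.linspace(-.66,.70,14)[1:]:
    hit=move_l([*xy(f),Z],vel=50,until_force=4); print(round(f,2),hit,get_wrist_force())
    if hit: break
print(get_time_s(),get_ee_pos())
cv2.imwrite("pics/top2.png",snapshot("top")[:,:,::-1]);s=snapshot("scene");cv2.imwrite("pics/scene2.png",s[:,:,::-1])
t=cv2.imread("pics/top2.png"); s=s[:,:,::-1]
cv2.imwrite("pics/c6.png",np.hstack([cv2.resize(t[160:340,170:370],(400,360)),cv2.resize(s[130:310,200:400],(400,360))]))
E
python3 push.py
```

```text
[ 0.4 -0.8 -0. ]
-0.56 False [ 1.1 -0.9 -0.1]
-0.45 False [-0.2 -0.3 -0.7]
-0.35 False [-0.8 -0.6 -0.4]
-0.24 False [ 0.2 -0.5  0.7]
-0.14 False [-0.  -0.1  0.1]
-0.03 False [-0.4 -0.4 -0.6]
0.07 False [-0.1 -0.3  0.3]
0.18 False [-0.7  0.2 -0.6]
0.28 False [-0.1  0.7  1.7]
0.39 False [-0.5 -0.4 -0.1]
0.49 False [-1.1 -0.3  0.2]
0.6 False [-0.8  0.2 -0.9]
0.7 False [ 0.1 -0.7  0.4]
20.0 [483.9 192.5 177.9]
```

View pics/c6.png

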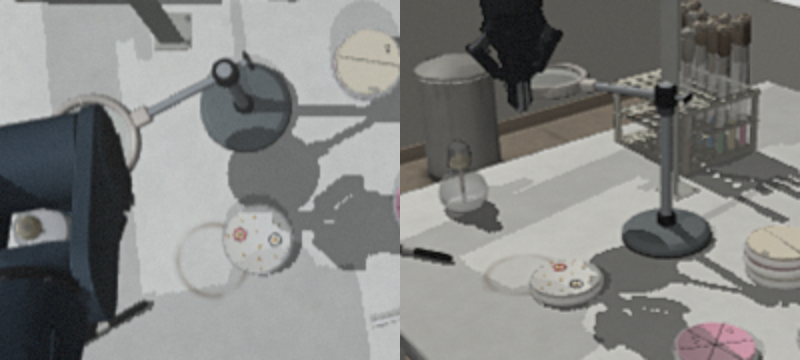

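The lens is now swung well clear, at about (105,130) in the left crop, and the foot hasn't moved. The red ring is in full view at (239,235). Next I'll get exact centres by colour.

Run:
```python
from h import *
np.set_printoptions(precision=1,suppress=True)
def meas(n,f,ctr,r,kind):
    im=cv2.imread(f).astype(float); b,g,rr=cv2.split(im)
    red=rr-np.maximum(g,b); m=np.zeros(red.shape,np.uint8); cv2.circle(m,ctr,r,1,-1)
    w=((red>(25 if kind=="fresh" else 15))&((rr-b>20))).astype(np.uint8)*m
    if kind=="ring": w=((rr-g>22)&(abs(g-b)<25)).astype(np.uint8)*m
    k,l,st,c=cv2.connectedComponentsWithStats(w); i=1+np.argmax(st[1:,4])
    x,y,ww,hh,a=st[i]; 
    for u,v in (c[i],(x+ww/2-.5,y+hh/2-.5)): print(n,f,kind,a,(u,v),ray(n,u,v,15)[:2])
meas("top","pics/top2.png",(289,277),7,"ring"); meas("scene","pics/scene2.png",(280,263),7,"ring")
meas("top","pics/top0.png",(451,282),26,"fresh"); meas("scene","pics/scene2.png",(399,358),32,"fresh")
a=cv2.imread("pics/top2.png"); b=cv2.imread("pics/top0.png");c=cv2.imread("pics/scene2.png")
```

```text
top pics/top2.png ring 21 (np.float64(289.57142857142856), np.float64(276.8095238095238)) [457.2  83.2]
top pics/top2.png ring 21 (np.float64(289.0), np.float64(277.0)) [456.7  84.7]
scene pics/scene2.png ring 16 (np.float64(279.25), np.float64(263.375)) [455.2  84.3]
scene pics/scene2.png ring 16 (np.float64(279.0), np.float64(263.5)) [454.3  84.2]
top pics/top0.png fresh 689 (np.float64(450.9521044992743), np.float64(282.5370101596517)) [ 437.4 -325.4]
top pics/top0.png fresh 689 (np.float64(451.0), np.float64(282.5)) [ 437.5 -325.5]
scene pics/scene2.png fresh 59 (np.float64(419.45762711864404), np.float64(359.135593220339)) [ 457.7 -354.1]
scene pics/scene2.png fresh 59 (np.float64(419.5), np.float64(359.0)) [ 458.1 -354. ]
```

Run:
```python
from h import *
np.set_printoptions(precision=1,suppress=True)
print(ray("scene",399.5,357,15))
p=get_ee_pos(); move_l([p[0]-25,p[1]-45,178],vel=80); move_l([p[0]-25,p[1]-45,270])
move_pose([456.3,83.5,150],[180,0,90]); print(get_ee_pos())
move_l([456.3,83.5,60],vel=80,until_force=4)
s=snapshot("scene")[:,:,::-1]
for z in(38,60,65,70): print(z,proj("scene",[456.3,83.5,z]))
print(get_time_s()); cv2.imwrite("pics/c7.png",cv2.resize(s[170:310,220:400],None,fx=4,fy=4,interpolation=cv2.INTER_CUBIC))
```

```text
[ 434.6 -327.9   15. ]
[456.4  83.6 149.6]
38 (np.float64(279.280570641037), np.float64(255.26781750165645))
60 (np.float64(278.7642482695877), np.float64(247.39229693894265))
65 (np.float64(278.64553615528814), np.float64(245.58156831491428))
70 (np.float64(278.52631107400583), np.float64(243.76301535042796))
23.5833
```

View pics/c7.png

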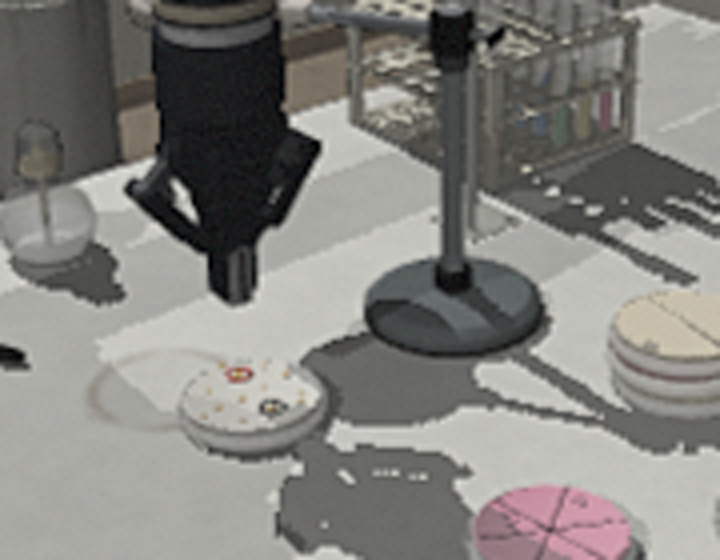

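The tip is at about (278.7,245.3), so z ≈ 66, straight over the red ring at (280,263). That confirms tip = TCP + 5 mm. Now I'll lower to about 22 mm above the plate, hold, and go on to the fresh plate.

Run:
```python
from h import *
np.set_printoptions(precision=1,suppress=True)
print(move_l([456.3,83.5,32],vel=40,until_force=4),get_ee_pos(),get_wrist_force(),get_tool_rot())
sleep(2.2); a=snapshot("scene")
move_l([456.3,83.5,150]); F=[436.5,-326.3]
move_pose([*F,150],[180,0,90]); print(move_l([*F,32],vel=80,until_force=4),get_ee_pos(),get_wrist_force(),get_time_s())
sleep(2.2); b=snapshot("scene")
print([proj("scene",[*F,z]) for z in(15,37)])
im=np.hstack([cv2.resize(a[200:300,230:330],(400,400),interpolation=cv2.INTER_CUBIC),cv2.resize(b[290:390,350:450],(400,400),interpolation=cv2.INTER_CUBIC)])
cv2.imwrite("pics/c8.png",im[:,:,::-1]); print(get_time_s())
```

```text
False [456.3  83.5  31.9] [-0.3 -0.  -0.3] [-180.    0.   90.]
False [ 436.8 -326.6   32.5] [ 0.1 -0.3 -0.3] 30.7583
[(np.float64(399.5391275970641), np.float64(356.06284300707455)), (np.float64(400.3913708659906), np.float64(346.57912409940957))]
33.0083
```

View pics/c8.png

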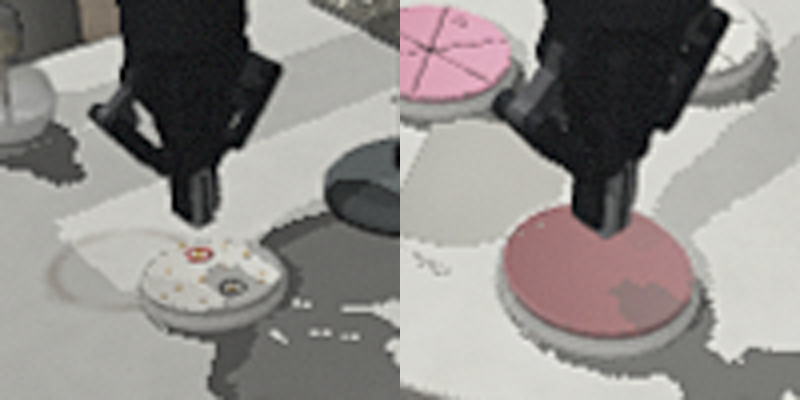

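Both holds look right: the tip is a finger's breadth above the red ring (left), and above the middle of the fresh plate, tip (400.5,347.5) against centre (399.5,357.5). Now I'll retreat and do a last check.

Run:
```python
from h import *
move_l([436.5,-326.3,200]); move_joints([-78.638,30.224,82.088,0,67.689,-10.227])
t=snapshot("top"); cv2.imwrite("pics/end.png",cv2.resize(t[150:370,150:510],(792,484))[:,:,::-1])
a=cv2.imread("pics/top0.png"); 
for n,b in dict(foot=(268,190,318,238),stack=(334,172,375,215),white=(390,195,432,236),pink=(364,242,404,282),fresh=(428,262,474,302),loop=(350,300,430,325),tweez=(432,305,490,340),bm=(190,300,250,345),burner=(170,255,210,292)).items():
    x0,y0,x1,y1=b; A=cv2.cvtColor(a[y0:y1,x0:x1],6).astype(np.float32);B=cv2.cvtColor(t[y0:y1,x0:x1],7).astype(np.float32); print(n,np.round(cv2.phaseCorrelate(A,B)[0],2))
print(get_time_s(),get_wrist_force())
```

```text
foot [0.02 0.3 ]
stack [0.51 0.47]
white [0.44 0.53]
pink [-0.08 -0.25]
fresh [-0.06 -0.06]
loop [-0.05  0.61]
tweez [ 0.05 -0.06]
bm [0.01 0.53]
burner [-0.   -0.06]
35.575 [ 0.39135733 -0.37131334  0.67325648]
```

View pics/end.png

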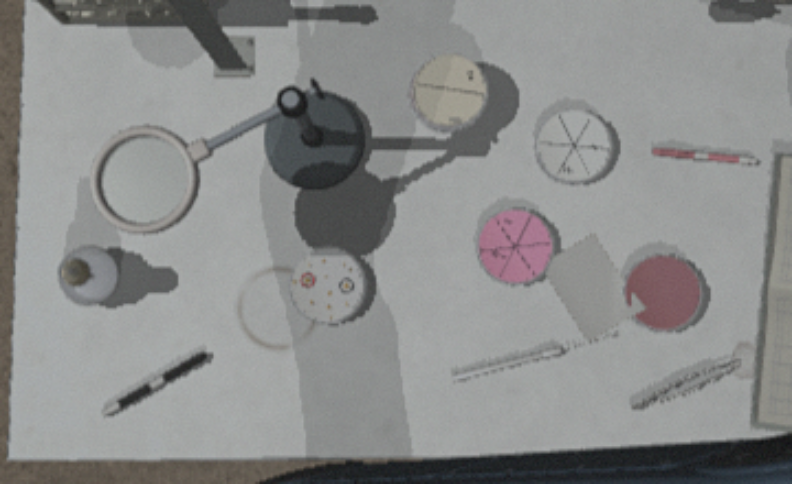

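The last picture shows the lens at (145,178), well clear of the read plate at (330,287) and the fresh plate at (664,293). Nothing else has moved.

```bash
python3 -c "
from workcell import *
sign_off(); print(get_time_s())"
```

```text
the job is handed in; nothing more can be done
the job is handed in; nothing more can be done
```

The job is done and handed in at about 36 s of the 70 s allowed. I swung the lens to the left, well clear of both plates. Then I pointed straight down for 2.2 s at the red-ringed colony and for 2.2 s at the middle of the fresh plate, each from about 22 mm above.

**What went wrong:** the first push passed over the lens without touching it. In the pictures the shut fingertips end about 5 mm above the reported TCP height, not 22 mm below it as the data say. I corrected for this on the second push and for both pointing heights. A picture taken just above the red-ringed plate agreed with the corrected value.

**Last checks:**
- **Forces:** the readings after each step stayed within about 2 N, which is noise level, and the 4 N contact stop never tripped.
- **Position of things:** the foot, the fresh, pink and white plates, the stack, loop, tweezers, black marker and burner differed from the first picture by about 0.7 px or less (under 2 mm). That is within noise and shadow changes. I checked the read plate and red marker only by eye, and both looked in place.
- **Pointing position:** the two cameras agreed to about 2 mm on the red ring and about 4 mm on the middle of the fresh plate.

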